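# Open the board carrier's gate and hold it wide

### The arm

A 6-joint arm with a two-finger parallel gripper is mounted at the origin on the work surface. World frame = base frame: x ahead of the robot, y to its left, z up, the work surface at z = 0. Lengths are in m, angles in rad, forces in N, time in s.
With the tool pointing down it reaches from about 0.375 to 0.9 m from the base axis. Payload 3.1 kg.
Tool frame: the origin (TCP) lies at the very end of the fingers, on their centre line; the grasp point (between the pads) lies 19 mm behind it; x points along the fingers, y is the direction in which the jaws open and shut, and the axes are right-handed (so a half turn about x gives the same grasp; the last joint's range is limited). The gripper opens to 85 mm and grips with 20 to 120 N. Pads are 22 mm wide; open, the fingers measure 114 mm over their backs; the gripper's body (76 mm by 85 mm) begins 54 mm behind the grasp point. The pads swing forward as they close: fully open they stand 13 mm farther back than shut.
Start: joints at [-1.508, 0.527, 1.433, -0, 1.181, -0.178], TCP at [0.149, -0.607, 0.231] pointing down, gripper open.
Joint ranges: [-3.08, 3.08], [-0.75, 2.2], [0.22, 2.44], [-1.43, 4.57], [0, 2.65], [-2.85, 2.85]. Speed limits (rad/s): [2.79, 2.79, 3.14, 3.14, 3.14, 3.14].

### API

Orientations are given as a unit quaternion [x, y, z, w].
In Python, from station import manip gives the robot as it stands.
- The arm moves only by the shell command python3 -m jog 'ROWS' [FORCE]. ROWS is a JSON object of lists of equal length, an entry for each row: "linear": the shift along the tool's x, y, z in cm, a list of three; "twist": the turn about the tool's x in rad; "claw": the opening, from -1 (shut) to 1 (fully open). A call has 1 to 20 rows; each row is the pose to reach, as a shift and turn from the pose commanded when the call began, along the tool's axes at that moment; what a row does not reach only later rows make up. A row lasts 1/12 s, in which the tool goes at most 41.7 mm and 7.16 degrees, less where a joint would pass 70% of its speed; a pose out of reach is approached as far as the arm can. A call with a gripper value outside its range is refused whole. The fingers move at their own pace and stop on an object; FORCE is the grip in N (left out, the last holds). Time passes only in rows, so rows that repeat a pose let the fingers close. It gives the time, the measured TCP pose, the force and the opening at its end, in the units of the state.
- manip.sense(): the state, without advancing time (a new reading comes with each control period).
- manip.snapshot(name): name is "side" or "top" or "wrist"; returns a dict with "pixels" (384x512x3 uint8, red, green, blue), "camera_matrix" (3x3 intrinsics, pixels), "k1" (the pictures are not rectified: a ray, as slopes to the right and down, at radius r is drawn at 1 + k1 r^2 times it, then the intrinsics apply), "R" (3x3) and "t" (3): a world point X has camera coordinates R X + t. Camera axes: x right, y down, z forward; pixel columns grow to the right and rows downward; lengths in m; the calibration is good to about 2 mm. A picture is of the moment at which its call begins. There is no depth.
- manip.sign_off(): hands the job in, once; it reports no verdict.
The state is a dict: "t": time; "q": joint angles; "qd": joint speeds; "tau": joint torques, N m; "tcp_pos": TCP position; "tool_rot": TCP orientation; "force": force on the tool from outside, world axes, zero at the start; "ft_torque": the same for the moment, N m; "finger_gap": opening from 0.0 (shut) to 1.0 (fully open).
Only numpy, scipy, OpenCV 4.12 (cv2) and the standard library are available. Lean on these libraries where they do the work, as an engineer would, in place of code of your own. Each camera call takes 0.05 s, during which the arm holds its last target.

### The job

A colleague across the bench wants to draw boards out of the aluminium board carrier: first pinch the two round ears of its lock catch fully together, then the two square ears of its latch catch. Then take the gate by its upright post, swing it out past its detent until it stands about square to the carrier's front, and finish still holding it steady there by the post, without letting go. Leave everything else on the bench where it is.

Things in the scene. Friction and masses are not known exactly. Their poses are not given: they have to be found in the camera images.
- carrier: The aluminium board carrier, fixed to the bench: a box 176 (x) x 190 (y) x 115 mm high with circuit boards on edge. Origin: centre of its underside. Its +x side is the front, closed by the gate; a low apron reaches to 152 mm in +x. A deck (top 115 mm up) over the front half bears both catches; flat steel bars on it rise to 126 mm above the bench: keep the fingertips above them.
- lock_mid (a point): Lock catch: two round black ears (22 mm discs on stems, 6 mm thick, tops 157 mm above the bench) at the deck's +y end, one behind the other along the carrier's x. This fixed point (carrier's axes) is 146 mm above the bench, midway between the ears' outer faces once squeezed. Fixed ear: outer face 18 mm to +x. Sliding ear: outer face 32 mm to -x at the start, 18 mm when squeezed.
- latch_mid (a point): Latch catch: two square black ears (22 mm wide in x, 6 mm thick, tops 160 mm above the bench) at the deck's -y end, side by side along the carrier's y. This fixed point (carrier's axes) is 146 mm above the bench, midway between the ears' outer faces once squeezed. Fixed ear: outer face 18 mm to -y. Sliding ear: outer face 32 mm to +y at the start, 18 mm when squeezed.
- lock (a joint): Slide of the lock catch, 0 (locked) to 0.014 m (fully squeezed). About 3 N of friction, no spring: it stays where it is left. Until it is squeezed, a pawl keeps the latch catch from moving.
- latch (a joint): Slide of the latch catch, 0 (gate shut in) to 0.014 m (fully squeezed). About 3 N of friction, no spring: it stays where it is left. Moves only after the lock catch is squeezed. At 0 its prong stands before the gate; squeezed, the gate is free.
- gate (a joint): Gate angle, 0 shut, 1.57 square to the front, stop at 1.75 rad. It swings out to the carrier's +x side, counter-clockwise from above. Gate 152 mm long, 6 mm thick, 12 to 101 mm above the bench. A spring pulls it shut: 0.1 N m at 0, 0.4 N m at 1.57. A detent (sprung dome below) between 0.35 and 0.75 rad takes about 10 N more at the post. Let go when wide open, it swings back by itself.
- post (a point): The gate's handle: upright round steel post, 14 mm in diameter (its dark tip narrower), 138 mm from the hinge line; it can turn between the fingers. Origin on its axis, 157 mm above the bench, a good height to grip from above; post top 188 mm, gate top below it 101 mm. It moves with the gate; shut, it stands in front of the latch catch, its axis 34 mm to +x of those ears' edges and 6 mm to -y of point latch_mid.
- gate_hinge (a point): Fixed point on the gate's upright hinge line, 157 mm above the bench; carrier's axes. With the gate at angle g the post is at 138 mm x (sin g, -cos g) from it in the carrier's x, y.
- spool: Bystander, loose, not to be disturbed: solder spool (black flanges, bright wire), 60 mm across, 40 mm high; origin at the centre of its underside.
- jar: Bystander, loose, not to be disturbed: small amber glass flux jar, 48 mm across, 60 mm high; origin at the centre of its underside.
- driver: Bystander, loose, not to be disturbed: black-handled screwdriver 170 mm long, lying; its handle to its own -x.
- reel: Bystander, loose, not to be disturbed: white tape reel (ring), 90 mm outside, 60 mm inside, 18 mm high; origin at the centre of its underside.
- meter: Bystander, loose, not to be disturbed: grey hand multimeter lying flat, 150 x 75 x 35 mm; origin at the centre of its underside.
- cup: Bystander, loose, not to be disturbed: white cup, 72 mm across, 85 mm high; origin at the centre of its underside.
- brush: Bystander, loose, not to be disturbed: wooden-handled brush 160 mm long, lying; origin at the centre of its underside.

How it is judged:
On the way, in this order (a step that is already met when the one before it is completed fails the run):
1. the lock catch (round ears) is pinched together, a finger on its fixed ear too (disc carrier_c0 or stem carrier_c1) (value of joint lock above 0.0105 m and (contact force between the fingers and carrier_c0 above 1 N or contact force between the fingers and carrier_c1 above 1 N)), for 0.1 s.
2. the latch catch (square ears) is pinched together, a finger on its fixed ear too (carrier_c2) (value of joint latch above 0.0105 m and contact force between the fingers and carrier_c2 above 1 N), for 0.1 s.
3. the gate has been swung past its detent, with the fingers on its post (gate_c9, or its tip gate_c10) (value of joint gate above 0.8 rad and (contact force between the fingers and gate_c9 above 0.5 N or contact force between the fingers and gate_c10 above 0.5 N)), for 0.05 s.
At the end, for the whole second after the job is handed in: The gate stands still at more than 1.25 rad (about 72 degrees; square is 1.57), held by the fingers with more than 1 N on its post; both catches are still squeezed (over 9 of 14 mm); every loose bystander is within 25 mm of where it started (value of joint gate above 1.25 rad and velocity of joint gate between -0.15 and 0.15 rad/s and (contact force between the fingers and gate_c9 above 1 N or contact force between the fingers and gate_c10 above 1 N) and value of joint each of lock, latch above 0.009 m and distance of each of spool, jar, driver, reel, meter, cup, brush from where it was at the start of the episode below 0.025 m); the arm keeps its last pose, push and grip.
It fails at once if the latch catch forced while the lock catch is not squeezed (value of joint latch above 0.006 m and value of joint lock below 0.006 m).
It fails at once if a bystander knocked from its place (distance of any of spool, jar, driver, reel, meter, cup, brush from where it was at the start of the episode above 0.04 m).
It also fails if it takes over 51 s, if anything falls off the work surface, if the arm or the gripper's body presses on something with over 40 N, if the wrist force passes 120 N, or if a joint passes its speed limit or range.

## Working session

There is one attempt and no reset: what is moved stays moved. The work goes in short steps, Python scripts to look and compute and a shell command to move; the robot and the scene stay as the last step left them, time stands still between calls to the robot, and variables do not carry over. Pictures are saved under pics/ and viewed, and the job is handed in when it is done.

```bash
ls; mkdir -p pics
python3 - <<'E'
from station import manip
import cv2,numpy as np,json
s=manip.sense();print(s)
for n in ["side","top","wrist"]:
    d=manip.snapshot(n)
    cv2.imwrite(f"pics/{n}0.png",d["pixels"][:,:,::-1])
    print(n,d["camera_matrix"],d["k1"],d["R"],d["t"])
E
```

```text
pics
{'t': 0.0, 'q': array([-1.50850730e+00,  5.28494929e-01,  1.43390087e+00,  2.14808507e-05,
        1.18138148e+00, -1.78510327e-01]), 'qd': array([ 0.00111869, -0.00034064,  0.00098419, -0.00091191,  0.00111175,
       -0.00070044]), 'tau': array([ 2.92249133e-03, -4.42343438e+01, -1.78024453e+01,  5.20840433e-05,
        8.44779366e-03,  1.84891185e-06]), 'tcp_pos': array([ 0.14903261, -0.60624011,  0.23031639]), 'tool_rot': array([ 0.70203963,  0.08569764, -0.70193589,  0.08415629]), 'force': array([ 0.15778967, -0.07247393,  1.22665869]), 'ft_torque': array([ 0.02945804,  0.01207591, -0.0019763 ]), 'finger_gap': 0.9970611658601394}
side [[408.96890414   0.         251.04187455]
 [  0.         408.96890414 194.88667428]
 [  0.           0.           1.        ]] -0.05076451277872261 [[-0.86206485 -0.50649581  0.01749806]
 [-0.32726005  0.52997531 -0.78232156]
 [ 0.38696906 -0.68013834 -0.62262893]] [0.45520188 0.29305988 0.94906252]
top [[375.68279524   0.         252.52092053]
 [  0.         375.68279524 195.22418218]
 [  0.           0.           1.        ]] -0.01235273083418639 [[ 0.02854097 -0.99949463  0.01399628]
 [-0.98889398 -0.03027584 -0.14550628]
 [ 0.1458565  -0.00968794 -0.98925832]] [-0.02344202  0.54480264  1.13105271]
wrist [[314.75963307   0.         252.83298778]
 [  0.         314.75963307 192.28025928]
 [  0.           0.           1.        ]] -0.03422654807020422 [[ 0.23879865 -0.97106687 -0.00208551]
 [-0.92684828 -0.22856435  0.29784325]
 [-0.28970239 -0.06919161 -0.95461251]] [-0.62481128 -0.03957994  0.38021278]
```

View pics/side0.png

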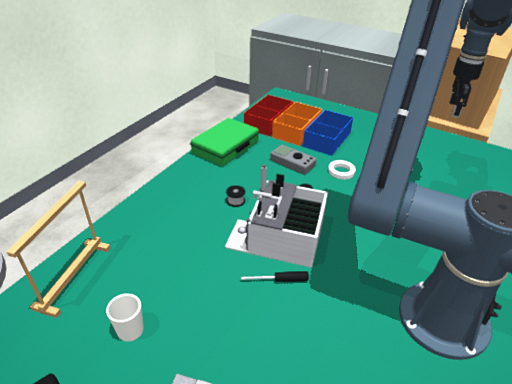

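View pics/top0.png

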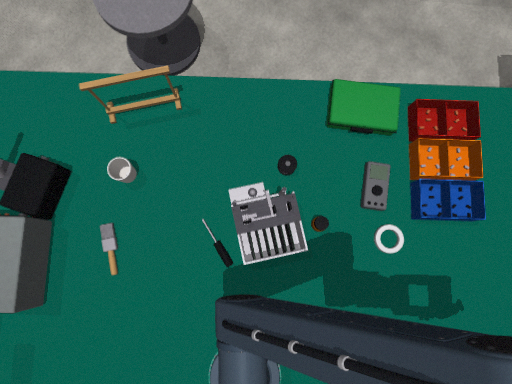

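View pics/wrist0.png

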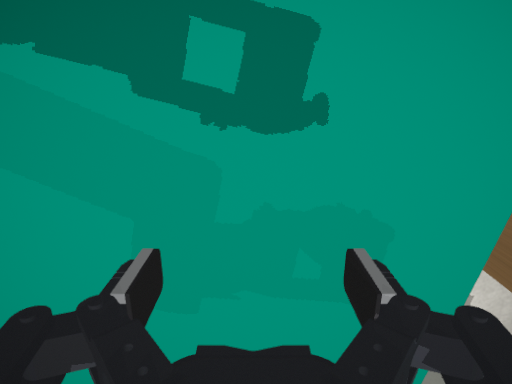

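Run:
```python
import cv2
a=cv2.imread("pics/top0.png")[170:275,215:335];cv2.imwrite("pics/t0z.png",cv2.resize(a,None,fx=6,fy=5.7,interpolation=cv2.INTER_CUBIC))
a=cv2.imread("pics/side0.png")[155:275,215:340];cv2.imwrite("pics/s0z.png",cv2.resize(a,None,fx=5,fy=5,interpolation=cv2.INTER_CUBIC))
```

```text
(no output)
```

View pics/t0z.png

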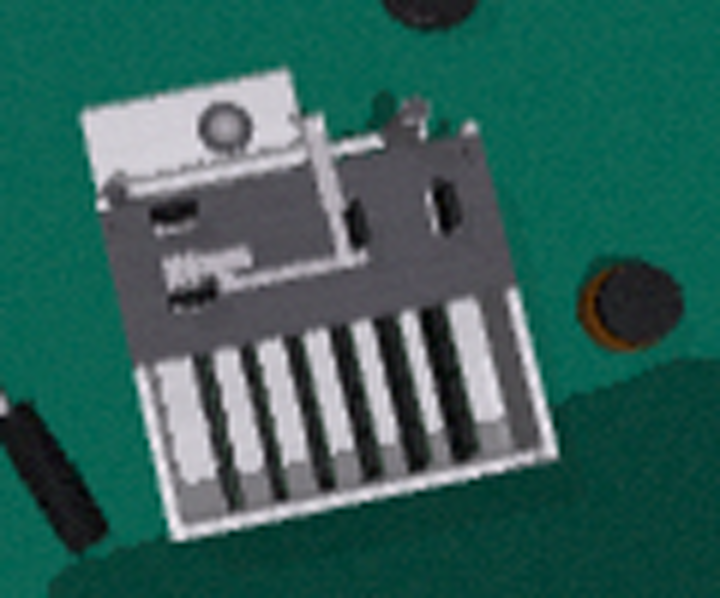

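View pics/s0z.png

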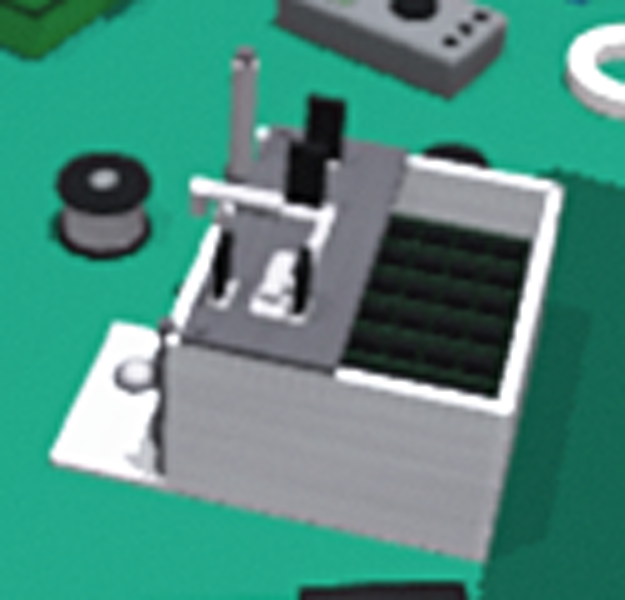

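```bash
cat > h.py <<'E'
import numpy as np,cv2
from scipy.optimize import least_squares
from scipy.spatial.transform import Rotation as Ro
class Cam:
    def __init__(s,d): s.K=np.array(d["camera_matrix"]);s.k=d["k1"];s.R=np.array(d["R"]);s.t=np.array(d["t"]).ravel()
    def proj(s,X):
        return cv2.projectPoints(np.atleast_2d(np.array(X,float)),cv2.Rodrigues(s.R)[0],s.t,s.K,np.array([s.k,0,0,0.]))[0][:,0]
    def atz(s,uv,z):
        p=cv2.undistortPoints(np.array([[uv]],float),s.K,np.array([s.k,0,0,0.]))[0,0]
        d=s.R.T@np.array([p[0],p[1],1]);c=-s.R.T@s.t
        return c+d*(z-c[2])/d[2]
    def pos(s): return -s.R.T@s.t
def tri(obs):
    f=lambda X: np.concatenate([c.proj(X)[0]-uv for c,uv in obs])
    r=least_squares(f,[.5,0,.1]);return r.x,r.fun
def cw(p,l):  # carrier local->world
    l=np.atleast_2d(l);c,s=np.cos(p[2]),np.sin(p[2])
    return np.c_[p[0]+c*l[:,0]-s*l[:,1],p[1]+s*l[:,0]+c*l[:,1],l[:,2]]
def load(n):
    import pickle;d=pickle.load(open(n,'rb'));return Cam(d)
E
python3 - <<'E'
from station import manip
from h import *
import pickle
C={}
for n in["side","top"]:
    d=manip.snapshot(n);pickle.dump(d,open(n+".pkl","wb"));C[n]=Cam(d);print(n,C[n].pos())
loc=[[-.088,.095,.115],[-.088,-.095,.115],[.088,.095,.115]]
T=[(243.8,264.9),(307.8,250.7),(231.7,206.3)];S=[(316,237),(327.4,191.4),(248,223)]
f=lambda p:np.concatenate([(C["top"].proj(cw(p,loc))-T).ravel(),(C["side"].proj(cw(p,loc))-S).ravel()])
r=least_squares(f,[.5,0,0]);print(r.x,r.fun.round(1))
p=r.x
Z=lambda a,b:(a/6+215,b/5.7+170)
S=lambda a,b:(a/5+215,b/5+155)
for n,t,s in [("post",Z(412,105),S(245,52)),("lockfix",Z(175,212),S(222,232)),("lockslide",Z(193,293),S(303,250)),("latchfix",Z(447,195),S(327,97)),("latchslide",Z(355,210),S(308,145))]:
    X,e=tri([(C["top"],t),(C["side"],s)])
    c,sn=np.cos(p[2]),np.sin(p[2]);d=X-[p[0],p[1],0]
    print(n,X.round(4),e.round(1),"local",(c*d[0]+sn*d[1]).round(4),(-sn*d[0]+c*d[1]).round(4))
E
```

```text
side [0.1210625  0.72073715 0.8122157 ]
top [0.37444972 0.00402176 1.19850362]
[ 0.44216032 -0.05591241  0.24591654] [-0.8 -0.   0.1 -0.4 -1.6 -1.6  1.4 -0.4  0.8 -0.5  0.4 -1. ]
post [ 0.5447 -0.0905  0.1874] [ 0.   0.1 -0.1 -0. ] local 0.091 -0.0585
lockfix [0.4952 0.0168 0.1575] [-0.2 -0.6  0.6  0.1] local 0.0692 0.0577
lockslide [0.4551 0.0069 0.1564] [-0.1 -0.3  0.3  0. ] local 0.0278 0.0578
latchfix [ 0.5042 -0.1103  0.1609] [ 0.1  0.4 -0.4 -0.1] local 0.0469 -0.0678
latchslide [ 0.4948 -0.0682  0.1589] [ 0.3  0.8 -0.8 -0.1] local 0.048 -0.0247
```

```bash
cat >> h.py <<'E'
P=np.array([.44216,-.05591,.2459])
def plan(target,jaw,s):
    """shift (cm, tool axes) and twist to world target with jaw axis at world yaw `jaw` (mod pi)"""
    R=Ro.from_quat(s["tool_rot"]).as_matrix();lin=R.T@(np.array(target)-s["tcp_pos"])*100
    y=R[:,1];a=np.arctan2(y[1],y[0]);d=(jaw-a+np.pi/2)%np.pi-np.pi/2
    # tool x down: twist about tool x positive = clockwise from above
    sg=np.sign(R[2,0]); tw=d*sg
    print("lin cm",lin.round(2),"twist",round(tw,3),"alt",round(tw-np.sign(tw)*np.pi,3),"jaw now",round(a,3),"toolx",R[:,0].round(3),"q",np.round(s["q"],2))
E
python3 - <<'E'
from station import manip
from h import *
s=manip.sense()
X=cw(P,[[.0555,.058,.235]])[0];print(X)
plan(X,P[2],s)
print(Ro.from_quat(s["tool_rot"]).as_matrix().round(3))
E
```

```text
[0.48187158 0.01385561 0.235     ]
lin cm [ -0.35 -52.32 -47.12] twist 1.566 alt -1.576 jaw now -1.33 toolx [-0.     0.001 -1.   ] q [-1.51  0.53  1.43 -0.    1.18 -0.18]
[[-0.     0.238 -0.971]
 [ 0.001 -0.971 -0.238]
 [-1.    -0.001 -0.   ]]
```

```bash
python3 -m jog '{"linear":[[-2,-3,-2.7],[-2,-6,-5.4],[-2,-9,-8.1],[-2,-12,-10.8],[-2,-15,-13.5],[-2,-18,-16.2],[-2,-21,-18.9],[-2,-24,-21.6],[-2,-27,-24.3],[-2,-30,-27],[-2,-33,-29.7],[-2,-36,-32.4],[-2,-39,-35.1],[-2,-42,-37.8],[-2,-45,-40.5],[-2,-48,-43.2],[-2,-51,-46],[-2,-52.3,-47.1],[-2,-52.3,-47.1],[-2,-52.3,-47.1]],"twist":[-0.09,-0.18,-0.27,-0.36,-0.45,-0.54,-0.63,-0.72,-0.81,-0.9,-0.99,-1.08,-1.17,-1.26,-1.35,-1.44,-1.53,-1.576,-1.576,-1.576],"claw":[1,1,1,1,1,1,1,1,1,1,1,1,1,1,1,1,1,1,1,1]}' 30
python3 - <<'E'
from station import manip
from h import *
import pickle
d=manip.snapshot("wrist");pickle.dump(d,open("w1.pkl","wb"));cv2.imwrite("pics/w1.png",d["pixels"][:,:,::-1])
s=manip.sense();print(s["force"],s["t"]);plan(cw(P,[[.0555,.058,.235]])[0],P[2],s)
E
```

```text
t: 1.92
tcp_pos: [0.4817, 0.0141, 0.2512]
tool_rot: [0.434, 0.558, -0.435, 0.558]
force: [0.3, -0.2, 0.7]
finger_gap: 0.997
[ 0.29437806  0.05537648 -0.43071259] 1.9667
lin cm [ 1.61  0.07 -0.04] twist 0.0 alt -3.141 jaw now 0.246 toolx [-0.001 -0.    -1.   ] q [-0.2   0.31  1.76 -0.    1.08 -0.45]
```

View pics/w1.png

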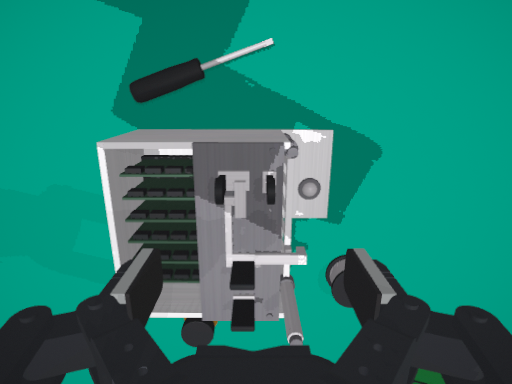

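Run:
```python
from h import *
a=cv2.imread("pics/w1.png")[120:360,90:340];cv2.imwrite("pics/w1z.png",cv2.resize(a,None,fx=2.5,fy=2.5,interpolation=cv2.INTER_CUBIC))
c=load("w1.pkl")
a=cv2.resize(a,None,fx=2.5,fy=2.5,interpolation=cv2.INTER_CUBIC)
def m(l,col):
    u=c.proj(cw(P,[l]))[0];cv2.circle(a,tuple(int(v) for v in ((u-[90,120])*2.5)),3,col,-1)
for x in(-.088,.088):
    for y in (-.095,.095): m([x,y,.115],(0,0,255))
L=(.0555,.058);Q=(.047,-.053)
for dx in(.018,.012,-.032,-.026):
    m([L[0]+dx,L[1],.157],(0,255,0))
    for e in(-.011,.011): m([L[0]+dx,L[1]+e,.146],(0,255,255))
for dy in(-.018,-.012,.032,.026):
    for e in(-.011,.011): m([Q[0]+e,Q[1]+dy,.160],(255,0,255))
m([Q[0]+.045,Q[1]-.006,.188],(255,255,0))
cv2.imwrite("pics/w1m.png",a)
```

```text
(no output)
```

View pics/w1m.png

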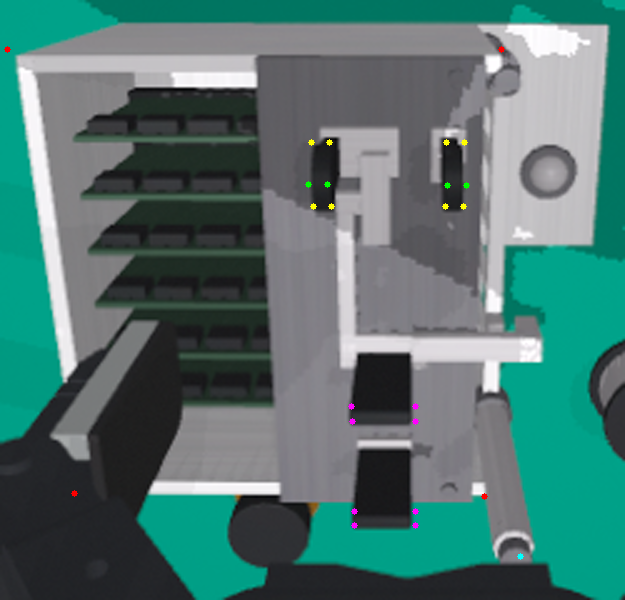

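View pics/w1z.png

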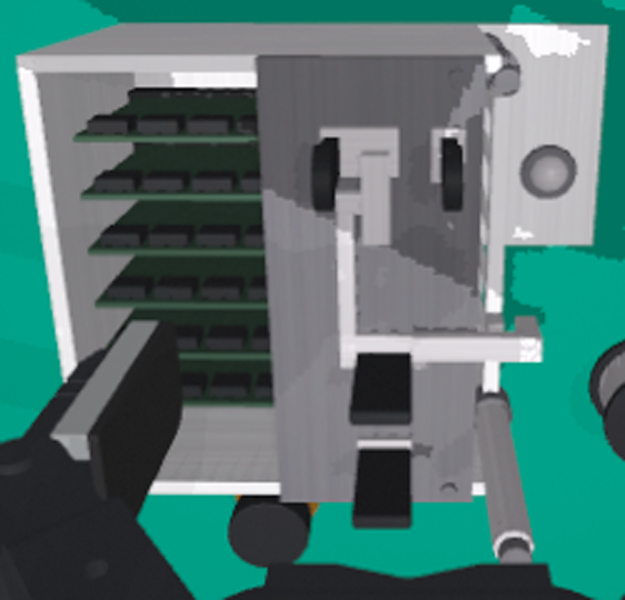

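```bash
python3 -m jog '{"linear":[[3,0,0],[6,0,0],[9,0,0],[11,0,0],[11.9,0,0],[11.9,0,0],[11.9,0,0],[11.9,0,0],[11.9,0,0],[11.9,0,0],[11.9,0,0],[11.9,0,0]],"twist":[0,0,0,0,0,0,0,0,0,0,0,0],"claw":[1,1,1,1,1,0.4,0.1,0.1,0.1,0.1,0.1,0.1]}' 30
python3 - <<'E'
from station import manip
from h import *
d=manip.snapshot("wrist");cv2.imwrite("pics/w2.png",d["pixels"][:,:,::-1])
s=manip.sense();print(s["force"],s["t"],s["finger_gap"]);plan(cw(P,[[.0555,.058,.132]])[0],P[2],s)
E
```

```text
t: 2.97
tcp_pos: [0.4817, 0.0133, 0.1329]
tool_rot: [0.435, 0.557, -0.435, 0.558]
force: [-2.6, -1.5, 1.7]
finger_gap: 0.552
[-3.10326954 -0.97986437  1.97031566] 3.0167 0.5519180122947344
lin cm [ 0.08  0.03 -0.05] twist 0.0 alt -3.141 jaw now 0.246 toolx [ 0. -0. -1.] q [-0.2   0.5   1.88 -0.    0.76 -0.45]
```

View pics/w2.png

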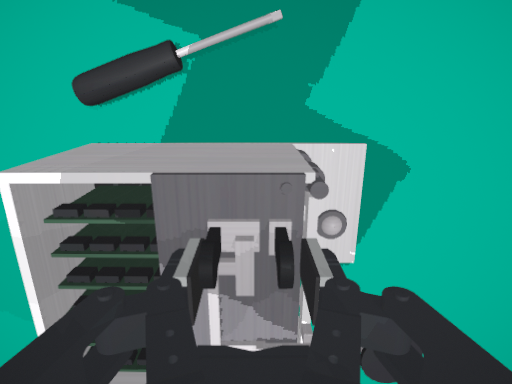

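```bash
python3 -m jog '{"linear":[[0,0,0],[0,0,0],[0,0,0],[0,0,0],[0,0,0],[0,0,0]],"twist":[0,0,0,0,0,0],"claw":[-0.2,-0.4,-0.6,-0.8,-1,-1]}' 40
python3 -m jog '{"linear":[[0,0,0],[0,0,0],[0,0,0],[0,0,0],[0,0,0],[0,0,0]],"twist":[0,0,0,0,0,0],"claw":[-1,-1,-1,-1,-1,-1]}' 40
python3 - <<'E'
from station import manip
from h import *
d=manip.snapshot("wrist");cv2.imwrite("pics/w3.png",d["pixels"][:,:,::-1])
s=manip.sense();print(s["force"],s["t"],s["finger_gap"]*85);plan(cw(P,[[.0555,.058,.132]])[0],P[2],s)
E
```

```text
t: 3.52
tcp_pos: [0.4818, 0.0136, 0.1328]
tool_rot: [0.435, 0.558, -0.435, 0.557]
force: [-1.8, 1.0, 6.1]
finger_gap: 0.398
t: 4.02
tcp_pos: [0.4818, 0.0136, 0.1328]
tool_rot: [0.435, 0.558, -0.435, 0.558]
force: [-2.6, -0.6, 6.0]
finger_gap: 0.402
[-2.65437563 -0.39204184  6.75895204] 4.0667 34.16456526689365
lin cm [ 0.08  0.02 -0.03] twist 0.0 alt -3.141 jaw now 0.246 toolx [-0.  0. -1.] q [-0.2   0.5   1.88  0.    0.76 -0.45]
```

View pics/w3.png

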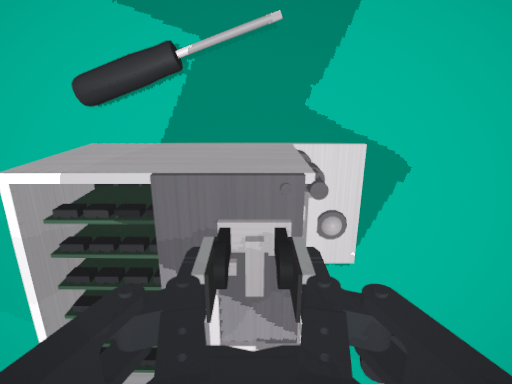

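```bash
python3 -m jog '{"linear":[[0,0,0],[0,0,0],[0,0,0],[0,0,0],[-2,0,0],[-5,0,0],[-8,0,0],[-8,0,0]],"twist":[0,0,0,0,0,0,0,0],"claw":[0,0.5,1,1,1,1,1,1]}' 40
python3 - <<'E'
from station import manip
from h import *
d=manip.snapshot("wrist");cv2.imwrite("pics/w4.png",d["pixels"][:,:,::-1])
s=manip.sense();print(s["force"],s["t"],s["finger_gap"]*85);plan(cw(P,[[.0465,-.053,.212]])[0],P[2]+np.pi/2,s)
E
```

```text
t: 4.73
tcp_pos: [0.4858, 0.0127, 0.2172]
tool_rot: [0.437, 0.554, -0.433, 0.561]
force: [0.9, 0.6, -0.3]
finger_gap: 1.003
[-0.55683779 -0.01880253 -0.81960754] 4.7833 84.8220369840365
lin cm [ 0.34 -1.13 10.95] twist -1.571 alt 1.571 jaw now 0.246 toolx [ 0.008 -0.001 -1.   ] q [-0.2   0.36  1.8   0.    0.97 -0.45]
```

View pics/w4.png

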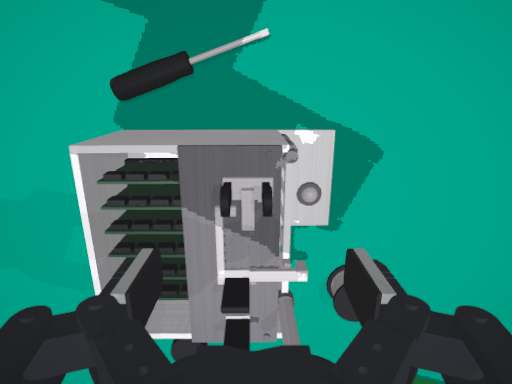

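Run:
```python
from station import manip
from h import *
import pickle
d=manip.snapshot("wrist");pickle.dump(d,open("w5.pkl","wb"));cv2.imwrite("pics/w5.png",d["pixels"][:,:,::-1])
s=manip.sense();plan(cw(P,[[.0465,-.053,.212]])[0],P[2]+np.pi/2,s)
c=Cam(d);o=np.array([200,150]);a=cv2.resize(cv2.imread("pics/w5.png")[150:380,200:320],None,fx=5,fy=2.5*1,interpolation=cv2.INTER_CUBIC)
def m(l,col):
    u=c.proj(cw(P,[l]))[0];cv2.circle(a,tuple(int(v) for v in ((u-o)*[5,2.5])),3,col,-1)
L=(.0555,.058);Q=(.0465,-.053)
for dx in(.018,.012,-.018,-.012):
    m([L[0]+dx,L[1],.157],(0,255,0))
for dx in (-.032,-.026): m([L[0]+dx,L[1],.157],(0,0,255))
for dy in(-.018,-.012,.032,.026):
    for e in(-.011,.011): m([Q[0]+e,Q[1]+dy,.160],(255,0,255))
cv2.imwrite("pics/w5m.png",a)
```

```text
lin cm [ 0.16 -0.98 11.01] twist -1.571 alt 1.571 jaw now 0.246 toolx [ 0.004 -0.001 -1.   ] q [-0.2   0.36  1.8   0.    0.97 -0.45]
```

View pics/w5m.png

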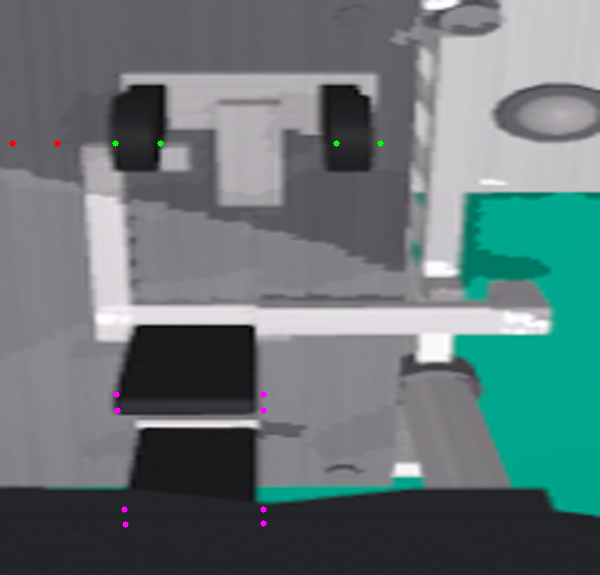

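```bash
python3 -m jog '{"linear":[[0,-0.1,1],[0,-0.2,2],[0,-0.3,3],[0,-0.4,4],[0,-0.5,5],[0,-0.6,6],[0,-0.7,7],[0,-0.8,8],[0,-0.85,9],[0,-0.9,10],[0,-0.95,10.9],[0,-0.95,11],[0,-0.95,11],[0,-0.95,11],[0,-0.95,11]],"twist":[0.12,0.24,0.36,0.48,0.6,0.72,0.84,0.96,1.08,1.2,1.32,1.44,1.571,1.571,1.571],"claw":[1,1,1,1,1,1,1,1,1,1,1,1,1,1,1]}' 40
python3 - <<'E'
from station import manip
from h import *
import pickle
d=manip.snapshot("wrist");pickle.dump(d,open("w6.pkl","wb"));cv2.imwrite("pics/w6.png",d["pixels"][:,:,::-1])
s=manip.sense();print(s["t"],s["tcp_pos"]);plan(cw(P,[[.0465,-.053,.134]])[0],P[2]+np.pi/2,s)
a=d["pixels"][:,:,::-1].copy();c=Cam(d)
def m(l,col):
    u=c.proj(cw(P,[l]))[0];cv2.circle(a,tuple(int(v) for v in u),2,col,-1)
L=(.0555,.058);Q=(.0465,-.053)
for dy in(-.018,-.012,.032,.026):
    for e in(-.011,.011): m([Q[0]+e,Q[1]+dy,.160],(255,0,255))
m([Q[0]+.045,Q[1]-.006,.188],(255,255,0))
cv2.imwrite("pics/w6m.png",a)
E
```

```text
t: 6.08
tcp_pos: [0.4986, -0.0954, 0.211]
tool_rot: [-0.701, -0.088, 0.702, -0.087]
force: [-0.3, 0.2, 0.7]
finger_gap: 0.999
6.1333 [ 0.49874243 -0.09539613  0.2112502 ]
lin cm [ 7.72  0.1  -0.14] twist 0.003 alt -3.139 jaw now -1.322 toolx [-0.002  0.001 -1.   ] q [-0.41  0.4   1.74  0.    1.    0.91]
```

View pics/w6m.png

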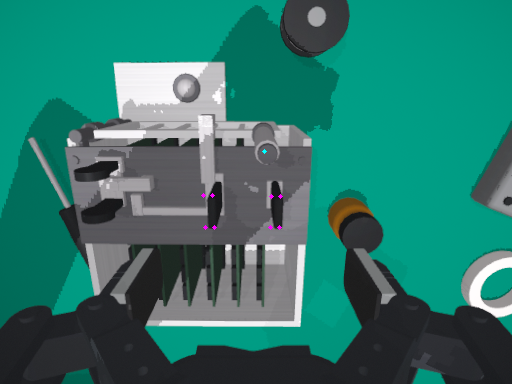

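Run:
```python
import cv2
a=cv2.imread("pics/w6m.png")[110:250,180:310];cv2.imwrite("pics/w6z.png",cv2.resize(a,None,fx=4.2,fy=4.2,interpolation=cv2.INTER_CUBIC))
```

```text
(no output)
```

View pics/w6z.png

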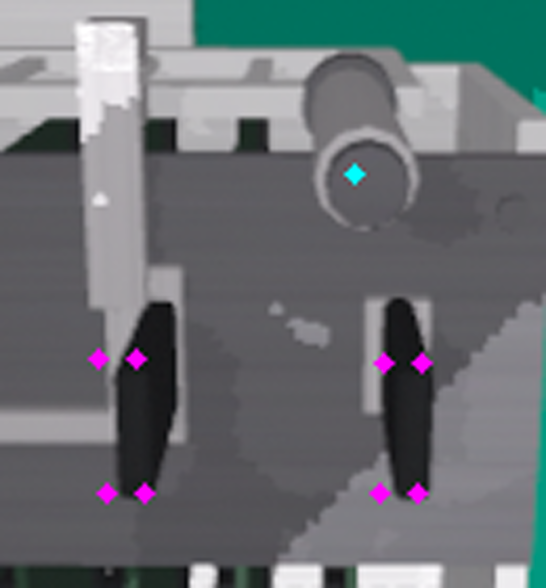

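```bash
python3 -m jog '{"linear":[[0,0.2,-0.15],[3,0.2,-0.15],[6,0.2,-0.15],[7.2,0.2,-0.15],[7.7,0.2,-0.15],[7.7,0.2,-0.15],[7.7,0.2,-0.15],[7.7,0.2,-0.15],[7.7,0.2,-0.15],[7.7,0.2,-0.15],[7.7,0.2,-0.15],[7.7,0.2,-0.15]],"twist":[0,0,0,0,0,0,0,0,0,0,0,0],"claw":[1,1,1,1,1,0.6,0.4,0.2,0,-0.1,-0.1,-0.1]}' 40
python3 - <<'E'
from station import manip
from h import *
d=manip.snapshot("wrist");cv2.imwrite("pics/w7.png",d["pixels"][:,:,::-1])
s=manip.sense();print(s["force"],s["t"],s["finger_gap"]*85);plan(cw(P,[[.0465,-.054,.134]])[0],P[2]+np.pi/2,s)
E
```

```text
t: 7.13
tcp_pos: [0.5015, -0.0971, 0.1359]
tool_rot: [0.702, 0.087, -0.701, 0.087]
force: [-0.6, 3.0, 2.1]
finger_gap: 0.453
[-0.27665607  3.09349914  2.35718779] 7.1833 38.08947013676628
lin cm [ 0.17 -0.05  0.1 ] twist -0.0 alt 3.142 jaw now -1.325 toolx [ 0.001 -0.    -1.   ] q [-0.41  0.52  1.81  0.    0.81  0.91]
```

View pics/w7.png

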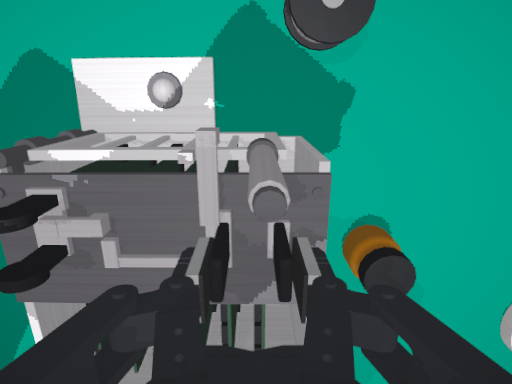

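```bash
python3 -m jog '{"linear":[[0,0,0],[0,0,0],[0,0,0],[0,0,0],[0,0,0],[0,0,0],[0,0,0],[0,0,0]],"twist":[0,0,0,0,0,0,0,0],"claw":[-0.2,-0.4,-0.6,-0.8,-1,-1,-1,-1]}' 40
python3 - <<'E'
from station import manip
from h import *
d=manip.snapshot("wrist");cv2.imwrite("pics/w8.png",d["pixels"][:,:,::-1])
s=manip.sense();print(s["force"],s["t"],s["finger_gap"]*85);plan(cw(P,[[.0465,-.054,.134]])[0],P[2]+np.pi/2,s)
E
```

```text
t: 7.85
tcp_pos: [0.5012, -0.0968, 0.1359]
tool_rot: [0.702, 0.087, -0.702, 0.086]
force: [-0.6, 3.5, 6.6]
finger_gap: 0.402
[-1.64986641  3.75958916  6.74800353] 7.9 34.293312310712864
lin cm [ 0.19 -0.    0.09] twist -0.001 alt 3.141 jaw now -1.326 toolx [ 0.     0.001 -1.   ] q [-0.41  0.52  1.81  0.    0.81  0.91]
```

View pics/w8.png

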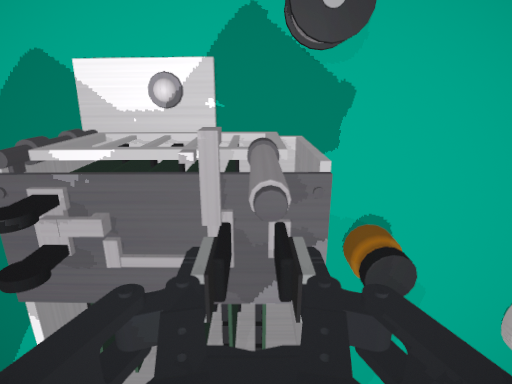

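```bash
python3 -m jog '{"linear":[[0,0,0],[0,0,0],[0,0,0],[0,0,0],[-2,0,0],[-5,0,0],[-7.8,0,0],[-7.8,0,0],[-7.8,0,0],[-7.8,0,0]],"twist":[0,0,0,0,0,0,0,0,0,0],"claw":[0,0.5,1,1,1,1,1,1,1,1]}' 40
python3 - <<'E'
from station import manip
from h import *
import pickle
d=manip.snapshot("wrist");pickle.dump(d,open("w9.pkl","wb"))
s=manip.sense();print(s["force"],s["t"],s["finger_gap"]*85);plan(cw(P,[[.092,-.0605,.138]])[0],P[2]+np.pi/2,s)
a=d["pixels"][:,:,::-1].copy();c=Cam(d)
def m(l,col):
    u=c.proj(cw(P,[l]))[0];cv2.circle(a,tuple(int(v) for v in u),2,col,-1)
Q=(.0465,-.0545)
for dy in(-.018,-.012,.018,.012):
    for e in(-.011,.011): m([Q[0]+e,Q[1]+dy,.160],(255,0,255))
m([.092,-.0605,.188],(255,255,0))
cv2.imwrite("pics/w9m.png",cv2.resize(a[100:300,150:350],None,fx=3,fy=3))
E
```

```text
t: 8.73
tcp_pos: [0.5009, -0.0973, 0.2129]
tool_rot: [-0.702, -0.087, 0.702, -0.087]
force: [0.2, 0.2, 0.2]
finger_gap: 1.001
[-0.31749397 -0.56714947 -0.99730673] 8.7833 84.94675037375775
lin cm [ 7.43  0.64 -4.56] twist -0.0 alt 3.141 jaw now -1.325 toolx [-0.002  0.001 -1.   ] q [-0.41  0.4   1.74 -0.    1.01  0.91]
```

View pics/w9m.png

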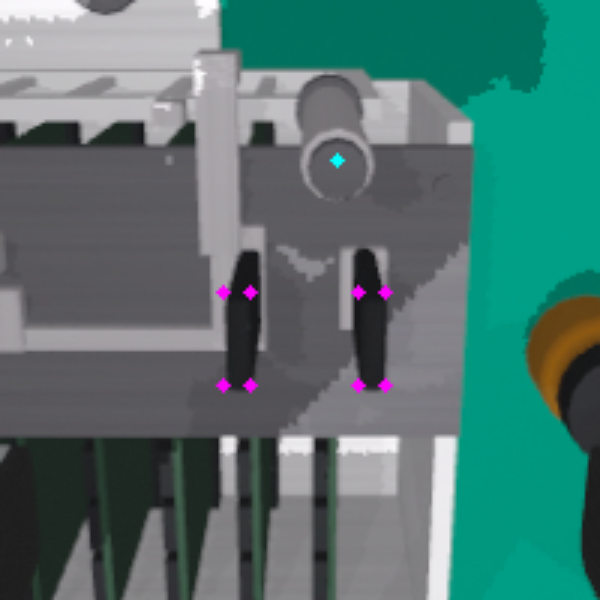

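```bash
python3 -m jog '{"linear":[[0,0.2,-2],[0,0.6,-4.5],[0,0.6,-4.5],[2.5,0.6,-4.5],[5,0.6,-4.5],[7,0.6,-4.5],[7.4,0.6,-4.5],[7.4,0.6,-4.5],[7.4,0.6,-4.5],[7.4,0.6,-4.5],[7.4,0.6,-4.5],[7.4,0.6,-4.5]],"twist":[0,0,0,0,0,0,0,0,0,0,0,0],"claw":[1,1,1,1,1,1,1,0.5,0,-0.3,-0.4,-0.4]}' 60
python3 - <<'E'
from station import manip
from h import *
d=manip.snapshot("wrist");cv2.imwrite("pics/w10.png",d["pixels"][:,:,::-1])
s=manip.sense();print(s["force"],s["t"],s["finger_gap"]*85);plan(cw(P,[[.092,-.0605,.138]])[0],P[2]+np.pi/2,s)
E
```

```text
t: 9.78
tcp_pos: [0.5471, -0.0924, 0.1405]
tool_rot: [0.703, 0.086, -0.701, 0.087]
force: [-0.7, -0.4, 0.3]
finger_gap: 0.308
[0.6137563  0.56733245 0.35565694] 9.8333 25.760161112387838
lin cm [ 0.23 -0.04  0.08] twist -0.0 alt 3.142 jaw now -1.325 toolx [ 0.002 -0.001 -1.   ] q [-0.37  0.56  1.7   0.    0.88  0.96]
```

View pics/w10.png

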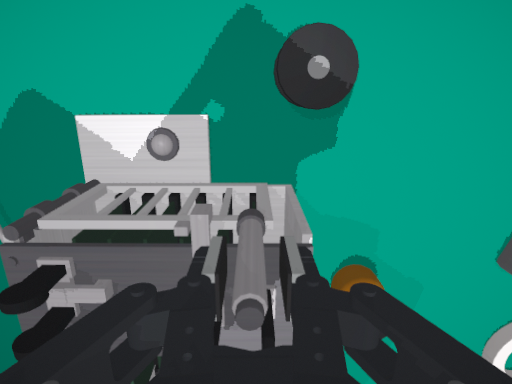

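```bash
python3 -m jog '{"linear":[[0,0,0],[0,0,0],[0,0,0],[0,0,0],[0,0,0]],"twist":[0,0,0,0,0],"claw":[-0.8,-1,-1,-1,-1]}' 80
python3 - <<'E'
from station import manip
from h import *
s=manip.sense();print(s["force"],s["t"],s["finger_gap"]*85,s["tcp_pos"])
c=load("top.pkl");sp=c.atz((287.5,165),.04)
H=cw(P,[[.092,.0785,.14]])[0];print("spool",sp,"H",H,np.hypot(*(sp-H)[:2]))
R=Ro.from_quat(s["tool_rot"]).as_matrix()
r=s["tcp_pos"]-H;print("radius now",np.hypot(*r[:2]), "angle rel",np.arctan2(r[1],r[0])-(P[2]-np.pi/2))
# arc
b=s["tcp_pos"];v=np.array([*r[:2],0])
for g in np.arange(.1,1.61,.1):
    w=Ro.from_rotvec([0,0,g]).apply(v);print(round(g,2),(R.T@(w-v)*100).round(2),(H+w)[:2].round(3))
E
```

```text
t: 10.25
tcp_pos: [0.5464, -0.0913, 0.1402]
tool_rot: [0.702, 0.087, -0.702, 0.086]
force: [-0.3, 2.9, 6.7]
finger_gap: 0.141
[-0.31905344  2.8803975   6.71093254] 10.25 11.98853574315674 [ 0.54644204 -0.09125371  0.14024413]
spool [ 0.6451188  -0.11503917  0.04      ] H [0.51228331 0.04262411 0.14      ] 0.20616250313693396
radius now 0.13816689698677478 angle rel 0.003918454554893591
0.1 [ 0.   -0.08 -1.38] [ 0.56  -0.087]
0.2 [ 0.   -0.29 -2.74] [ 0.572 -0.082]
0.3 [ 0.   -0.64 -4.08] [ 0.584 -0.075]
0.4 [ 0.01 -1.11 -5.38] [ 0.596 -0.067]
0.5 [ 0.01 -1.72 -6.62] [ 0.606 -0.058]
0.6 [ 0.01 -2.45 -7.79] [ 0.616 -0.049]
0.7 [ 0.01 -3.29 -8.89] [ 0.625 -0.038]
0.8 [ 0.01 -4.23 -9.89] [ 0.632 -0.026]
0.9 [  0.02  -5.28 -10.8 ] [ 0.638 -0.014]
1.0 [  0.02  -6.4  -11.6 ] [ 0.643 -0.001]
1.1 [  0.02  -7.6  -12.28] [0.647 0.012]
1.2 [  0.02  -8.87 -12.84] [0.649 0.026]
1.3 [  0.02 -10.18 -13.27] [0.65 0.04]
1.4 [  0.03 -11.53 -13.56] [0.65  0.054]
1.5 [  0.03 -12.9  -13.72] [0.648 0.067]
1.6 [  0.03 -14.28 -13.75] [0.645 0.081]
```

```bash
python3 -m jog '{"linear":[[0,-0.02,-0.7],[0,-0.08,-1.38],[0,-0.17,-2.06],[0,-0.29,-2.74],[0,-0.45,-3.4],[0,-0.64,-4.08],[0,-0.64,-4.08],[0,-0.64,-4.08]],"twist":[-0.03,-0.05,-0.08,-0.1,-0.13,-0.15,-0.15,-0.15],"claw":[-1,-1,-1,-1,-1,-1,-1,-1]}' 80
python3 - <<'E'
from station import manip
from h import *
d=manip.snapshot("wrist");cv2.imwrite("pics/w11.png",d["pixels"][:,:,::-1])
s=manip.sense();print(s["force"],s["t"],s["finger_gap"]*85,s["tcp_pos"])
E
```

```text
t: 10.92
tcp_pos: [0.5848, -0.0751, 0.1402]
tool_rot: [0.693, 0.14, -0.693, 0.139]
force: [-1.8, 2.8, 7.1]
finger_gap: 0.14
[-2.32872286  3.51582148  6.34825198] 10.9667 12.109080106816563 [ 0.58468841 -0.07514558  0.14018272]
```

View pics/w11.png

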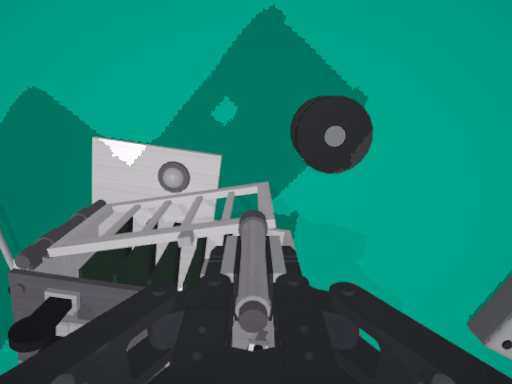

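```bash
cat >> h.py <<'E'
def arc(s,gs):
    H=cw(P,[[.092,.0785,.14]])[0];R=Ro.from_quat(s["tool_rot"]).as_matrix();r=s["tcp_pos"]-H
    g=np.arctan2(r[1],r[0])-(P[2]-np.pi/2);print("g",g,"rad",np.hypot(*r[:2]))
    for t in gs:
        a=t+P[2]-np.pi/2;w=H+[.138*np.cos(a),.138*np.sin(a),0];w[2]=s["tcp_pos"][2]
        print(round(t,2),(R.T@(w-s["tcp_pos"])*100).round(2),w[:2].round(3))
E
python3 - <<'E'
from station import manip
from h import *
arc(manip.sense(),np.arange(.35,1.56,.05))
E
```

```text
g 0.3053326242114538 rad 0.13824688098611185
0.35 [ 0.   -0.13 -0.6 ] [ 0.59  -0.072]
0.4 [ 0.   -0.29 -1.28] [ 0.595 -0.068]
0.45 [ 0.   -0.47 -1.94] [ 0.601 -0.063]
0.5 [ 0.   -0.69 -2.59] [ 0.606 -0.059]
0.55 [ 0.   -0.95 -3.24] [ 0.611 -0.054]
0.6 [ 0.   -1.23 -3.86] [ 0.616 -0.049]
0.65 [ 0.   -1.55 -4.48] [ 0.62  -0.044]
0.7 [ 0.   -1.89 -5.08] [ 0.624 -0.038]
0.75 [ 0.01 -2.27 -5.65] [ 0.628 -0.032]
0.8 [ 0.01 -2.67 -6.21] [ 0.632 -0.027]
0.85 [ 0.01 -3.1  -6.75] [ 0.635 -0.02 ]
0.9 [ 0.01 -3.56 -7.27] [ 0.638 -0.014]
0.95 [ 0.01 -4.04 -7.76] [ 0.641 -0.008]
1.0 [ 0.01 -4.55 -8.23] [ 0.643 -0.001]
1.05 [ 0.01 -5.08 -8.67] [0.645 0.005]
1.1 [ 0.01 -5.63 -9.09] [0.647 0.012]
1.15 [ 0.01 -6.2  -9.48] [0.648 0.019]
1.2 [ 0.01 -6.79 -9.84] [0.649 0.025]
1.25 [ 1.000e-02 -7.390e+00 -1.016e+01] [0.65  0.032]
1.3 [ 1.000e-02 -8.020e+00 -1.046e+01] [0.65  0.039]
1.35 [ 1.000e-02 -8.650e+00 -1.073e+01] [0.65  0.046]
1.4 [ 1.000e-02 -9.300e+00 -1.096e+01] [0.65  0.053]
1.45 [ 1.000e-02 -9.960e+00 -1.116e+01] [0.649 0.06 ]
1.5 [ 1.000e-02 -1.063e+01 -1.133e+01] [0.648 0.067]
1.55 [ 1.000e-02 -1.131e+01 -1.147e+01] [0.647 0.073]
```

```bash
python3 -m jog '{"linear":[[0,-0.13,-0.6],[0,-0.29,-1.28],[0,-0.47,-1.94],[0,-0.69,-2.59],[0,-0.95,-3.24],[0,-1.23,-3.86],[0,-1.55,-4.48],[0,-1.89,-5.08],[0,-2.27,-5.65],[0,-2.67,-6.21],[0,-3.1,-6.75],[0,-3.56,-7.27],[0,-3.56,-7.27],[0,-3.56,-7.27]],"twist":[-0.03,-0.06,-0.09,-0.12,-0.14,-0.17,-0.2,-0.22,-0.24,-0.26,-0.28,-0.3,-0.3,-0.3],"claw":[-1,-1,-1,-1,-1,-1,-1,-1,-1,-1,-1,-1,-1,-1]}' 80
python3 - <<'E'
from station import manip
from h import *
d=manip.snapshot("wrist");cv2.imwrite("pics/w12.png",d["pixels"][:,:,::-1])
s=manip.sense();print(s["force"],s["t"],s["finger_gap"]*85,s["tcp_pos"]);arc(s,np.arange(.9,1.56,.05))
E
```

```text
t: 12.13
tcp_pos: [0.6391, -0.0149, 0.1402]
tool_rot: [0.666, 0.241, -0.664, 0.242]
force: [-0.0, 0.8, 6.4]
finger_gap: 0.142
[-0.16414695  1.62576357  5.94511545] 12.1833 12.033903261596498 [ 0.63913081 -0.01502069  0.14022653]
g 0.8983547471158807 rad 0.13933130031791044
0.9 [-0.   -0.13  0.04] [ 0.638 -0.014]
0.95 [ 0.   -0.45 -0.58] [ 0.641 -0.008]
1.0 [ 0.   -0.79 -1.17] [ 0.643 -0.001]
1.05 [ 0.   -1.17 -1.75] [0.645 0.005]
1.1 [ 0.   -1.57 -2.31] [0.647 0.012]
1.15 [ 0.   -2.   -2.85] [0.648 0.019]
1.2 [ 0.   -2.46 -3.37] [0.649 0.025]
1.25 [ 0.   -2.94 -3.86] [0.65  0.032]
1.3 [ 0.   -3.45 -4.33] [0.65  0.039]
1.35 [ 0.   -3.98 -4.77] [0.65  0.046]
1.4 [ 0.   -4.53 -5.18] [0.65  0.053]
1.45 [ 0.   -5.1  -5.57] [0.649 0.06 ]
1.5 [-0.   -5.69 -5.93] [0.648 0.067]
1.55 [-0.   -6.3  -6.26] [0.647 0.073]
```

View pics/w12.png

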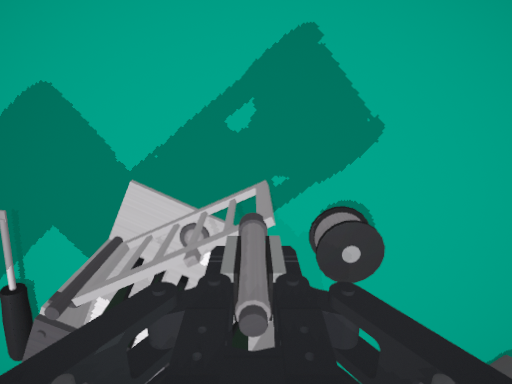

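```bash
python3 -m jog '{"linear":[[0,-0.4,-0.55],[0,-0.79,-1.17],[0,-1.17,-1.75],[0,-1.57,-2.31],[0,-2,-2.85],[0,-2.46,-3.37],[0,-2.94,-3.86],[0,-3.45,-4.33],[0,-3.98,-4.77],[0,-4.53,-5.18],[0,-5.1,-5.57],[0,-5.69,-5.93],[0,-6,-6.1],[0,-6,-6.1],[0,-6,-6.1],[0,-6,-6.1],[0,-6,-6.1],[0,-6,-6.1]],"twist":[-0.03,-0.05,-0.08,-0.1,-0.13,-0.15,-0.18,-0.2,-0.23,-0.25,-0.28,-0.3,-0.3,-0.3,-0.3,-0.3,-0.3,-0.3],"claw":[-1,-1,-1,-1,-1,-1,-1,-1,-1,-1,-1,-1,-1,-1,-1,-1,-1,-1]}' 80
python3 - <<'E'
from station import manip
from h import *
s=manip.sense();print(s["force"],s["t"],s["finger_gap"]*85,s["tcp_pos"],s["qd"].round(3));arc(s,[1.5])
for n in ["wrist","top","side"]:
    d=manip.snapshot(n);cv2.imwrite(f"pics/{n}13.png",d["pixels"][:,:,::-1])
a=cv2.imread("pics/top13.png");b=cv2.imread("pics/top0.png");cv2.imwrite("pics/top13z.png",cv2.resize(a[140:290,90:410],None,fx=2.4,fy=2.4))
w=cv2.imread("pics/wrist13.png");cv2.imwrite("pics/side13z.png",cv2.resize(cv2.imread("pics/side13.png")[100:350,90:370],None,fx=2.4,fy=2.4))
E
```

```text
t: 13.68
tcp_pos: [0.6511, 0.0694, 0.1403]
tool_rot: [0.624, 0.336, -0.618, 0.341]
force: [9.0, -2.0, 0.9]
finger_gap: 0.143
[ 9.04760213 -2.04105249  0.86878096] 13.6833 12.175790999229845 [0.65111863 0.06944153 0.14031961] [-0.    -0.    -0.002  0.002 -0.     0.003]
g 1.5157062892237505 rad 0.14140162679114068
1.5 [-0.   -0.1   0.39] [0.648 0.067]
```

View pics/wrist13.png

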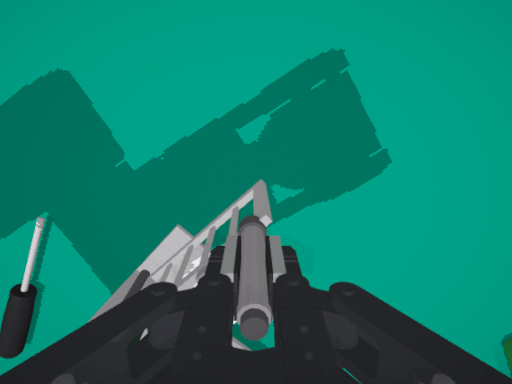

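View pics/top13z.png

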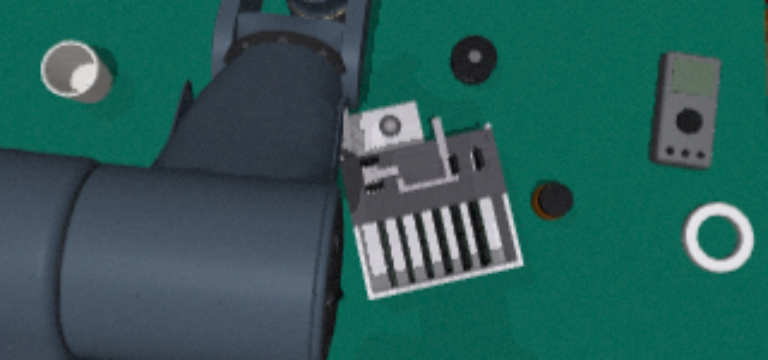

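View pics/side13z.png

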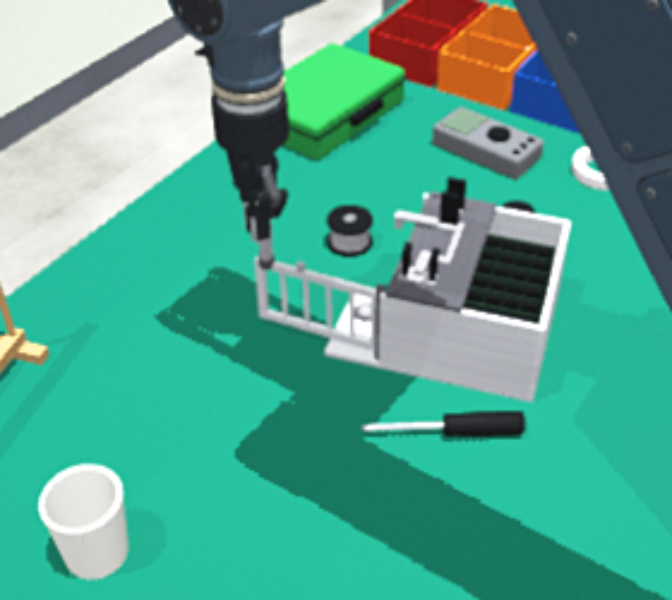

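Run:
```python
from station import manip
s=manip.sense();print(s["t"],s["tcp_pos"],s["force"],s["finger_gap"])
manip.sign_off()
```

```text
13.8333 [0.65113641 0.06938932 0.14030291] [ 8.90124612 -2.32956631  0.37614151] 0.14044586809087534
the job is handed in; nothing more can be done
```

I squeezed the round-eared lock catch, then the square-eared latch catch. Then I took the gate by its post, swung it out past the detent, and handed in still holding it, at 13.8 s of the 51 s allowed. The hand-in reported no verdict.

**Last checks:**
- **Gate:** it stands at about 1.5 rad, worked out from the tool position. The arm was still, with an 80 N grip set and the fingers stopped on the post.
- **Catches:** overlays on the wrist pictures taken right after each squeeze matched the fully squeezed position. The final side and top views show both pairs of ears still together.
- **Bystanders:** the spool, driver, cup, meter and reel look unmoved in the last pictures, and so does the jar in the top view. I judged this by eye and did not measure it. The brush was outside the pictures I checked at the end, but nothing went near it.

**Disagreements:**
- **Post radius:** it read about 141 mm from the hinge, against the stated 138 mm. That came with a steady side force of about 9 N on the tool, so the post is held slightly off the ideal arc.
- **Latch position:** my wrist-view estimate of the latch was 1–2 mm off along the carrier's y. I corrected it before squeezing.

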